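Drop the overhead phone stand by one hole

ROBOT

A 6-joint arm with a two-finger parallel gripper is mounted at the origin on the work surface. World frame = base frame: x ahead of the robot, y to its left, z up, the work surface at z = 0. Lengths are in m, angles in rad, forces in N, time in s.
With the tool pointing down it reaches from about 0.3 to 0.775 m from the base axis. Payload 14.6 kg.
Tool frame: the origin (TCP) lies midway between the tips of the shut fingers; the grasp point (between the pads) lies grip_depth behind it (grip_depth is the distance from the TCP to the grasp point, in m); z points along the fingers, y is the direction in which the jaws open and shut (so a half turn about z gives the same grasp; the last joint's range is limited). The gripper opens to 85 mm and grips with 20 to 120 N. Pads are 22 mm wide; open, the fingers measure 114 mm over their backs; the gripper's body (76 mm by 85 mm) begins 54 mm behind the grasp point. The pads swing forward as they close: fully open they stand 13 mm farther back than shut.
Start: joints at [1.047, 0.3, 1.521, -0, 1.321, -0.067], TCP at [0.243, 0.494, 0.231] pointing down, gripper open.
Joint ranges: [-3.03, 3.03], [-0.79, 2.21], [0.23, 2.52], [-1.04, 4.18], [0, 3.07], [-2.55, 2.55]. Speed limits (rad/s): [2.22, 2.22, 2.57, 3.14, 3.14, 3.14].

INTERFACE

Orientations are given as a unit quaternion [w, x, y, z].
In Python, from cell import get_obs, snapshot, finish_job, grip_depth gives the robot as it stands.
- The arm moves only by the tool arm_command, never from a script. Its argument "increments" is a list of rows, each a list of 5 numbers: the shift along the tool's x, y, z in m, then the turn about the tool's z in degrees, then the finger opening in m, from 0 to 0.0854. A call has 1 to 12 rows; each row is the pose to reach, as a shift and turn from the pose commanded when the call began, along the tool's axes at that moment; what a row does not reach only later rows make up. A row lasts 1/12 s, in which the tool goes at most 41.7 mm and 7.16 degrees, less where a joint would pass 70% of its speed; a pose out of reach is approached as far as the arm can. A call with a gripper value outside its range is refused whole. The fingers move at their own pace and stop on an object; "grip_force" is the grip in N (left out, the last holds). Time passes only in rows, so rows that repeat a pose let the fingers close. It gives the time, the measured TCP pose, the force and the opening at its end, in the units of the state.
- get_obs(): the state, without advancing time (a new reading comes with each control period).
- snapshot(name): name is "side" or "top" or "wrist"; returns a dict with "image" (420x560x3 uint8, blue, green, red), "fov_y" (degrees; the focal length in pixels is half the picture's height over the tangent of half this angle, whatever the lens; pixels are square), "cx", "cy" (the principal point, pixels), "k1" (the pictures are not rectified: a ray, as slopes to the right and down, at radius r is drawn at 1 + k1 r^2 times it, then the intrinsics apply), "view" (4x4, takes a point from world to camera coordinates); the wrist camera has in their place "tool_from_camera" (4x4, takes a point from camera to tool coordinates, whose origin is the TCP and whose axes are the flange's). Camera axes: x right, y down, z forward; pixel columns grow to the right and rows downward; lengths in m; the calibration is good to about 2 mm. A picture is of the moment at which its call begins: read the wrist's pose just before it. There is no depth.
- finish_job(): hands the job in, once; it reports no verdict.
The state is a dict: "time_s": time; "joints": joint angles; "joint_velocities": joint speeds; "joint_torque": joint torques, N m; "tool_pos": TCP position; "orientation": TCP orientation; "ft_force": force on the tool from outside, world axes, zero at the start; "ft_torque": the same for the moment, N m; "grip_width": opening from 0.0 (shut) to 1.0 (fully open).
Only numpy, scipy, OpenCV 4.12 (cv2) and the standard library are available. Lean on these libraries where they do the work, as an engineer would, in place of code of your own. Each camera call takes 0.05 s, during which the arm holds its last target. There are 200 camera calls.

TASK

The phone that films the collage sits too high: lower its stand by one hole. Squeeze the sprung button in and slide the tube down until the button clicks right out of the next hole, feeling your way and never forcing the tube against the button. Keep off the phone and its arm, and leave the things around the stand where they are.

Things in the scene. Friction and masses are not known exactly. Their poses are not given: they have to be found in the camera images.
- stand: Overhead phone stand, fixed to the table: a dark steel plate 150 x 150 x 10 mm with an upright steel post, 24 mm in diameter. Origin at table height on the post's axis. x = the way the button points, y = the way the phone arm reaches out, z up.
- tube: Upper tube, aluminium, 28 mm across, 1.5 mm wall, 190 mm long; slides down over the post, cannot turn. Origin at the centre of its top; axes as the stand's. Four hand-drilled 11 mm holes run down its +x side. The button starts in the second from the top, 44 mm below the tube's top; the next hole is the one above it, 20 to 29 mm higher (it differs from stand to stand).
- tube_top (a point): Centre of the flat top of the tube's black cap (28 mm across), 310 mm above the table at the start. It can be pressed on. The tube slides stiffly: with the button in, 8 to 10 N of push moves it down, and it stays where it is left.
- button: Sprung snap button: a 10 mm steel pin with a domed end, set in the post 266 mm above the table (this height never changes), sticking out along the stand's x through a hole of the tube. Origin on the post's axis. 2.5 N starts it, 4 N presses it level with the tube. Once out in a hole it stops the tube; the hole's edge bears 15 N from it, no more.
- button_tip (a point): Tip of the dome, 18.5 mm from the post's axis when out, so 4.5 mm proud of the tube. Held level while the tube is pushed down (12 to 22 N in all), the dome slips under the hole's edge; once the tube is 6 mm down the button stays in by itself, and it springs out of the next hole that comes to it, if nothing covers that hole.
- phone_arm: Black clamp (44 mm in diameter) round the tube with a level 14 mm bar that carries a flat 150 x 73 mm phone, screen up. Origin on the tube's axis, 135 mm below the tube's top; the phone's centre is 200 mm along y from it, its highest point 25 mm above it. It goes down with the tube.
- water_bottle: Loose water bottle, 64 mm in diameter, 190 mm tall, upright. Origin at the centre of its underside.
- masking_tape: Loose roll of masking tape lying flat, 110 mm in outer diameter, 24 mm high. Origin at the centre of its underside.
- glue_stick: Loose upright glue stick, 28 mm in diameter, 92 mm tall. Origin at the centre of its underside.

How it is judged:
By the outcome, as a careful person would: the job done as asked, in the order asked, and still so for the second after the job is handed in, with the robot touching nothing.
It also fails if it takes over 42 s, if anything falls off the work surface, if the arm or the gripper's body presses on something with over 40 N, if the wrist force passes 120 N, or if a joint passes its speed limit or range.

## Working session

There is one attempt and no reset: what is moved stays moved. The work goes in short steps, Python scripts to look and compute and a tool call to move; the robot and the scene stay as the last step left them, time stands still between calls to the robot, and variables do not carry over. Pictures are saved under pics/ and viewed, about 8 in all and at most 12, crops included, and the job is handed in when it is done.

Besides the shell and the picture viewer there is one more tool, called after "Request:" as a command line: name --pt "numbers of a row" for each row, then --argument value for the rest. arm_command: Moves the arm, as the interface text tells. Its arguments: {"type":"object","properties":{"increments":{"type":"array","items":{"type":"array","items":{"type":"number"}}},"grip_force":{"type":"number"}},"required":["increments"]}

```bash
mkdir -p pics; ls
python3 - <<'E'
from cell import *
import cv2,numpy as np
print(get_obs()); print(grip_depth)
for n in("side","top"):
    s=snapshot(n);cv2.imwrite(f"pics/{n}0.png",s["image"]);print(n,{k:(np.round(v,4).tolist() if k=="view" else v) for k,v in s.items() if k!="image"})
E
```

```text
pics
{'time_s': 0.0, 'joints': array([ 1.04740244e+00,  3.00450621e-01,  1.52157954e+00, -1.40667725e-05,
        1.32070342e+00, -6.65650738e-02]), 'joint_velocities': array([ 7.13986788e-04, -3.01734917e-05, -8.70120117e-04, -1.11084354e-03,
        1.34140047e-03, -6.80329275e-04]), 'joint_torque': array([-1.16739109e-03, -5.43498516e+01, -3.61800456e+01, -1.56041515e-04,
        3.99713404e-03, -1.54451999e-05]), 'tool_pos': array([0.2424786 , 0.49340335, 0.2307332 ]), 'orientation': array([-1.59325692e-04,  2.26431664e-01,  9.74026887e-01, -5.47803981e-04]), 'ft_force': array([ 0.07827691, -0.34657503, -0.4085326 ]), 'ft_torque': array([ 0.02722221, -0.0227262 ,  0.01232329]), 'grip_width': 1.005335545773113}
0.0187
side {'fov_y': 45.282191017237416, 'cx': 275.1912846325447, 'cy': 205.54224249423595, 'k1': -0.13126566441777704, 'view': [[0.8351, -0.5501, 0.0048, -0.5438], [-0.3329, -0.5122, -0.7917, 0.2813], [0.438, 0.6595, -0.6109, 0.7626], [0.0, 0.0, 0.0, 1.0]]}
top {'fov_y': 42.81291393227882, 'cx': 282.79059444262265, 'cy': 201.29494721481814, 'k1': -0.10242903617861364, 'view': [[0.0172, -0.9996, 0.0234, -0.1496], [-0.9879, -0.0206, -0.1538, 0.5922], [0.1542, -0.0205, -0.9878, 1.0353], [0.0, 0.0, 0.0, 1.0]]}
```

View pics/side0.png

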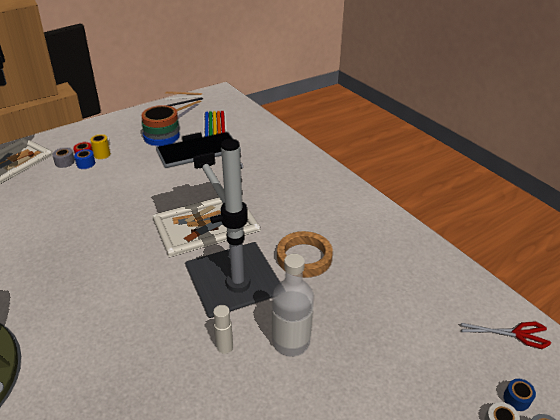

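View pics/top0.png

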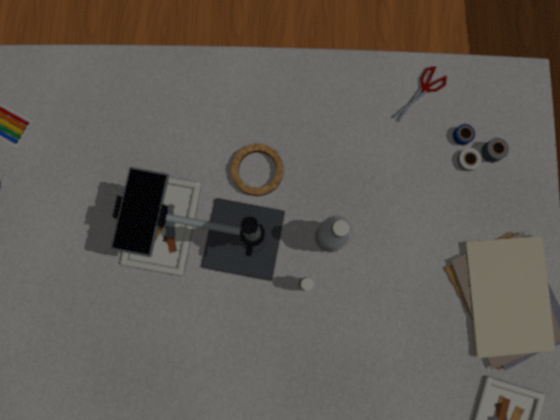

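Side: tube top at (231,145), bottle cap (294,262), glue stick (223,330), tape (304,253). Top: tube cap at about (250,226), plate centre (243,240), phone (141,212), bar runs left, so the button points up-image (away from the robot).

```bash
cat > h.py <<'E'
import numpy as np,cv2
from cell import *
def K(s):
    f=210/np.tan(np.radians(s["fov_y"]/2));return np.array([[f,0,s["cx"]],[0,f,s["cy"]],[0,0,1]]),np.array([s["k1"],0,0,0,0])
def pose(s,o=None):
    if "view" in s: return np.array(s["view"])
    from scipy.spatial.transform import Rotation as R
    T=np.eye(4);q=o["orientation"];T[:3,:3]=R.from_quat([q[1],q[2],q[3],q[0]]).as_matrix();T[:3,3]=o["tool_pos"]
    return np.linalg.inv(T@np.array(s["tool_from_camera"]))
def ray(s,V,p):
    k,d=K(s);n=cv2.undistortPoints(np.array([[p]],float),k,d)[0,0]
    return -V[:3,:3].T@V[:3,3], V[:3,:3].T@np.array([n[0],n[1],1])
def atz(s,V,p,z):
    c,r=ray(s,V,p);return c+r*(z-c[2])/r[2]
def proj(s,V,P):
    k,d=K(s);return cv2.projectPoints(np.array(P,float).reshape(-1,1,3),cv2.Rodrigues(V[:3,:3])[0],V[:3,3],k,d)[0][:,0]
E
python3 - <<'E'
from h import *
S=snapshot("side");T=snapshot("top")
cv2.imwrite("pics/crop.png",np.vstack([cv2.resize(S["image"][130:260,150:290],None,fx=4,fy=4,interpolation=3)[:,:],]))
c=cv2.resize(T["image"][150:300,100:360],None,fx=3,fy=3,interpolation=3);c=cv2.convertScaleAbs(c,alpha=2,beta=20);cv2.imwrite("pics/cropt.png",c)
for n,p,z in [("top",(231,145),.31),("plate?",(238,285),.01),("clamp",(234,215),.175),("bottle",(292,345),0),("bcap",(294,260),.19),("glue",(224,346),0),("tape",(304,253),.012)]:print("side",n,atz(S,pose(S),p,z).round(3))
for n,p,z in [("top",(250,226),.31),("plate",(243,240),.01),("phone",(141,212),.195),("bcap",(341,228),.19),("glue",(307,284),.092),("tape",(258,169),.024)]:print("top",n,atz(T,pose(T),p,z).round(3))
for q in [(205,200),(285,208),(276,279),(202,269)]:print(atz(T,pose(T),q,.01).round(3))
E
```

```text
side top [ 0.513 -0.089  0.31 ]
side plate? [ 0.513 -0.086  0.01 ]
side clamp [ 0.513 -0.085  0.175]
side bottle [ 0.523 -0.245  0.   ]
side bcap [ 0.525 -0.238  0.19 ]
side glue [ 0.427 -0.185  0.   ]
side tape [ 0.664 -0.084  0.012]
top top [ 0.515 -0.084  0.31 ]
top plate [ 0.518 -0.058  0.01 ]
top phone [0.548 0.111 0.195]
top bcap [ 0.528 -0.238  0.19 ]
top glue [ 0.43  -0.186  0.092]
top tape [ 0.666 -0.086  0.024]
[0.6   0.024 0.01 ]
[ 0.587 -0.144  0.01 ]
[ 0.439 -0.128  0.01 ]
[0.457 0.024 0.01 ]
```

View pics/crop.png

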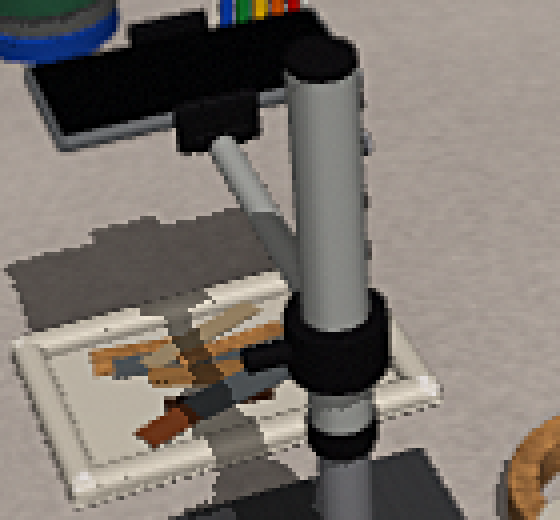

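View pics/cropt.png

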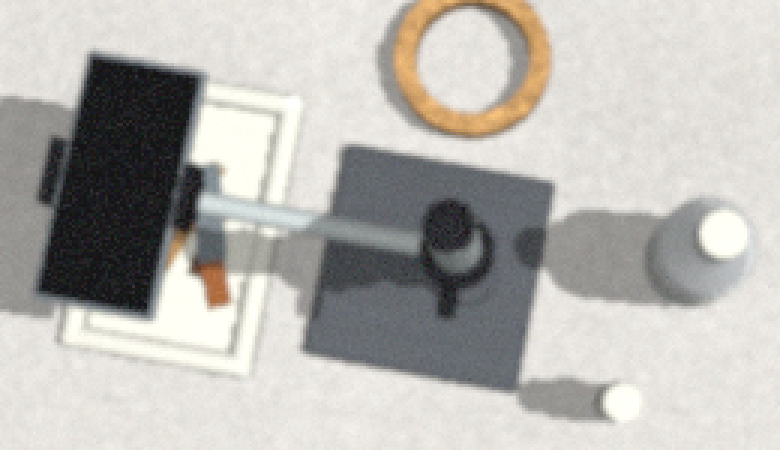

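Tube axis is near (0.514, -0.086); the button points at about -8° and shows in the side crop at full-image (242,166). Moving above the tube with the jaws along the button direction.

Request:
arm_command --pt "0 0 -0.04 0 0.085" --pt "0 0 -0.08 0 0.085" --pt "0 0 -0.12 0 0.085" --pt "-0.03 -0.02 -0.16 7 0.085" --pt "-0.06 -0.05 -0.17 14 0.085" --pt "-0.09 -0.075 -0.17 21 0.085" --pt "-0.12 -0.1 -0.17 28 0.085" --pt "-0.15 -0.125 -0.17 35 0.085" --pt "-0.18 -0.15 -0.17 42 0.085" --pt "-0.21 -0.175 -0.17 49 0.085" --pt "-0.24 -0.2 -0.17 56 0.085" --pt "-0.27 -0.22 -0.17 63 0.085"

```text
time_s: 1.2
tool_pos: [0.3879, 0.1749, 0.4016]
orientation: [0.0, 0.704, 0.71, 0.0]
ft_force: [0.5, 0.7, 0.7]
grip_width: 0.996
```

Run:
```python
from h import *
from scipy.spatial.transform import Rotation as R
o=get_obs();q=o["orientation"];M=R.from_quat([q[1],q[2],q[3],q[0]]).as_matrix()
d=np.array([.514,-.086,.40])-o["tool_pos"]
print(o["tool_pos"],o["joints"].round(2),M.T@d,np.degrees(np.arctan2(M[1,1],M[0,1])))
```

```text
[0.38792068 0.17489236 0.40156566] [ 0.34 -0.06  1.54 -0.    1.67  0.33] [-0.26191166  0.12394751  0.00160275] 0.4670449351637704
```

Request:
arm_command --pt "-0.033 0.016 0 2 0.085" --pt "-0.066 0.031 0 4 0.085" --pt "-0.1 0.047 0 6 0.085" --pt "-0.131 0.062 0 8 0.085" --pt "-0.165 0.078 0 8 0.085" --pt "-0.197 0.093 0 8 0.085" --pt "-0.23 0.109 0 8 0.085" --pt "-0.262 0.124 0 8 0.085" --pt "-0.262 0.124 0 8 0.085" --pt "-0.262 0.124 0 8 0.085"

```text
time_s: 2.03
tool_pos: [0.5159, -0.0844, 0.4004]
orientation: [-0.001, 0.751, 0.661, -0.0]
ft_force: [0.3, 0.9, 0.6]
grip_width: 0.992
```

Run:
```python
from h import *
o=get_obs();s=snapshot("wrist");print(o["tool_pos"],o["orientation"],o["joints"].round(2),np.round(s["tool_from_camera"],3).tolist())
V=pose(s,o);np.save("V.npy",V)
im=s["image"].copy();cv2.imwrite("pics/w0.png",im)
print(proj(s,V,[[.514,-.086,.31],[.532,-.089,.266],[.548,.111,.195]]))
```

```text
[ 0.51590795 -0.08441381  0.40037715] [-6.94625406e-04  7.50757143e-01  6.60577773e-01 -4.84249944e-04] [-0.23  0.17  1.29  0.    1.68 -0.1 ] [[-0.0, -0.96, -0.28, 0.072], [1.0, -0.0, -0.001, -0.0], [0.001, -0.28, 0.96, -0.142], [0.0, 0.0, 0.0, 1.0]]
[[285.83168626 215.3180177 ]
 [308.40845872 199.98183218]
 [296.29243228 -40.9569162 ]]
```

View pics/w0.png

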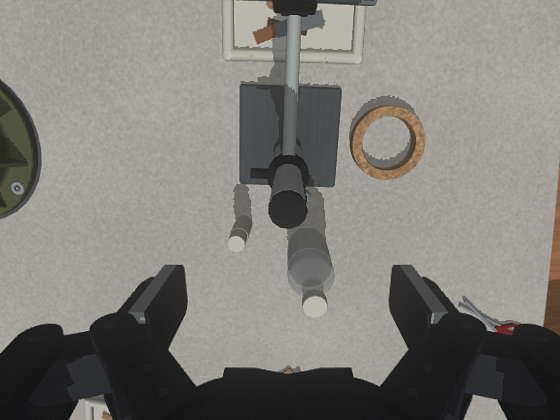

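Wrist picture: black cap at (288,209), bar going up the picture to (294,15), bottle and glue stick clear of the jaws. Refining axis and yaw.

Run:
```python
from h import *
s=snapshot("wrist");o=get_obs();V=pose(s,o);im=s["image"]
g=cv2.cvtColor(im,6)
m=(g[185:235,262:315]<45).astype('uint8');cs=cv2.findContours(m,0,2)[0];c=max(cs,key=cv2.contourArea)
print(cv2.fitEllipse(c),cv2.minEnclosingCircle(c))
(x,y),(a,b),t=cv2.fitEllipse(c);u=(262+x,185+y)
C=atz(s,V,u,.31);print(u,C)
# bar midline at several rows
for r in (20,40,60,100,130):
    row=g[r,275:312].astype(int);print(r,row.tolist()) 
for p in [(294,20),(291.5,130)]:
    B=atz(s,V,p,.175);print(B,np.degrees(np.arctan2(B[1]-C[1],B[0]-C[0]))-90)
cv2.imwrite("pics/w1.png",cv2.resize(im[150:250,230:350],None,fx=6,fy=6,interpolation=2))
```

```text
((25.570722579956055, 30.453136444091797), (39.29050064086914, 43.07121276855469), 131.06552124023438) ((25.94444465637207, 22.5), 18.117855072021484)
(287.57072257995605, 215.4531364440918) [ 0.51482974 -0.08478736  0.31      ]
20 [86, 108, 113, 112, 116, 121, 122, 117, 117, 114, 103, 92, 81, 112, 129, 140, 148, 154, 158, 162, 161, 157, 155, 148, 138, 127, 109, 93, 106, 105, 105, 105, 105, 105, 104, 105, 105]
40 [120, 121, 120, 121, 121, 120, 120, 121, 120, 120, 121, 109, 112, 125, 137, 146, 154, 157, 161, 161, 158, 156, 149, 141, 129, 106, 148, 184, 182, 182, 181, 181, 181, 181, 182, 181, 182]
60 [98, 98, 99, 101, 102, 101, 100, 102, 102, 103, 95, 103, 121, 135, 144, 153, 156, 160, 162, 159, 156, 151, 142, 131, 111, 143, 177, 177, 177, 177, 177, 176, 177, 178, 178, 179, 178]
100 [59, 58, 58, 59, 58, 56, 58, 58, 55, 63, 87, 93, 97, 100, 102, 105, 106, 103, 103, 102, 96, 93, 87, 78, 77, 76, 78, 77, 77, 77, 77, 77, 75, 77, 76, 76, 75]
130 [77, 75, 76, 78, 58, 53, 54, 52, 68, 86, 92, 97, 100, 102, 103, 103, 103, 101, 98, 94, 90, 85, 76, 74, 73, 74, 75, 73, 75, 74, 73, 73, 74, 74, 73, 75, 75]
[0.54019296 0.0680177  0.175     ] -9.42427387193598
[ 0.52501178 -0.03552286  0.175     ] -11.677533309516392
```

View pics/w1.png

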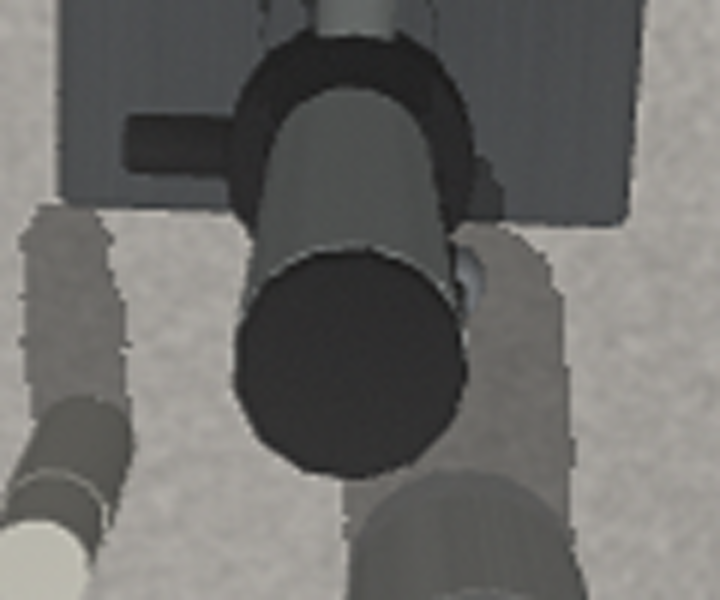

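Run:
```python
from h import *
from scipy.spatial.transform import Rotation as R
s=snapshot("wrist");o=get_obs();V=pose(s,o)
C=atz(s,V,(288.5,210.5),.31);print(C)
B=[atz(s,V,p,.175) for p in [(294.6,20),(293.4,40),(292.4,60),(290.3,130)]]
for b in B:print(b.round(4),np.degrees(np.arctan2(b[1]-C[1],b[0]-C[0]))-90)
print("line",np.degrees(np.arctan2(B[0][1]-B[3][1],B[0][0]-B[3][0]))-90)
p=atz(s,V,(308.7,196.7),.266);print("button",p,np.degrees(np.arctan2(*(p-C)[1::-1])),np.hypot(*(p-C)[:2]))
for a in(-8,-9,-10):
    r=np.radians(a);print(a,proj(s,V,C*[1,1,0]+[.0165*np.cos(r),.0165*np.sin(r),.266]))
q=o["orientation"];M=R.from_quat([q[1],q[2],q[3],q[0]]).as_matrix();print(M.T@(C-o["tool_pos"]),np.degrees(np.arctan2(M[1,1],M[0,1])))
```

```text
[ 0.51591359 -0.08101492  0.31      ]
[0.5407 0.0683 0.175 ] -9.435127835925428
[0.5374 0.0505 0.175 ] -9.278511225813105
[0.5342 0.0323 0.175 ] -9.165380902846678
[ 0.5238 -0.0351  0.175 ] -9.744541511852333
line -9.297477920173577
button [ 0.53233172 -0.08446682  0.266     ] -11.87347136049642 0.016777085518672307
-8 [[308.45368244 195.36063473]]
-9 [[308.4395509  195.70007727]]
-10 [[308.41932384 196.03913794]]
[0.00134848 0.00033101 0.09151197] -7.124291288203354
```

Request:
arm_command --pt "0 0 0.02 1 0.085" --pt "0 0 0.045 2 0.085" --pt "0 0 0.07 2 0.085" --pt "0 0 0.095 2 0.085" --pt "0 0 0.115 2 0.085" --pt "0 0 0.135 2 0.085" --pt "0 0 0.149 2 0.085" --pt "0 0 0.149 2 0.05" --pt "0 0 0.149 2 0.05" --pt "0 0 0.149 2 0.045" --pt "0 0 0.149 2 0.045" --pt "0 0 0.149 2 0.045" --grip_force 20

```text
time_s: 3.18
tool_pos: [0.5159, -0.083, 0.2533]
orientation: [0.001, 0.761, 0.648, 0.0]
ft_force: [-0.1, -0.3, -0.1]
grip_width: 0.528
```

Run:
```python
from h import *
o=get_obs();s=snapshot("wrist");print(o["tool_pos"],o["ft_force"],o["grip_width"])
a=cv2.resize(s["image"],None,fx=1,fy=1);cv2.imwrite("pics/w2.png",cv2.resize(a[150:420,80:480],None,fx=2,fy=2,interpolation=2))
```

```text
[ 0.5158795  -0.08302502  0.25332772] [-0.11248682 -0.27217363 -0.08498824] 0.5277178111117011
```

View pics/w2.png

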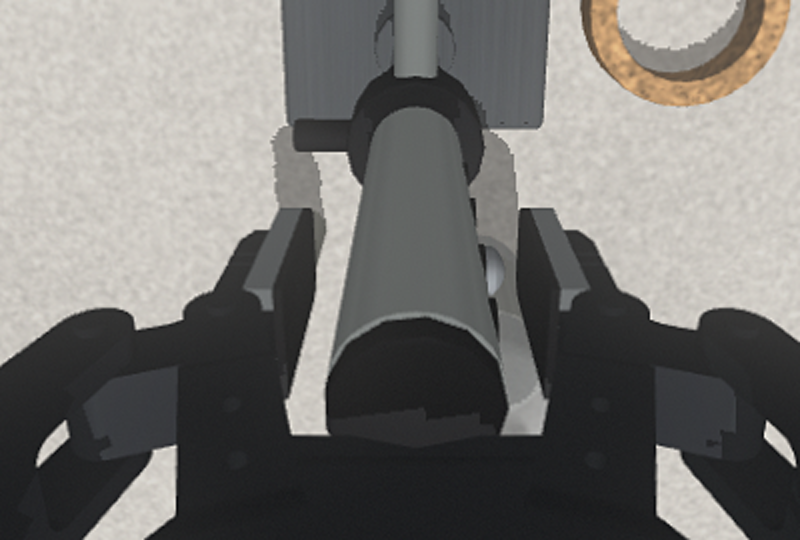

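Tube sits centred between the pads (pad edges at 318 and 522, tube 345–500); the button (492,270) faces the right pad, next hole at (490,315). Squeezing.

Request:
arm_command --pt "0 0 0 0 0.038" --pt "0 0 0 0 0.034" --pt "0 0 0 0 0.03" --pt "0 0 0 0 0.026" --pt "0 0 0 0 0.02" --pt "0 0 0 0 0.02" --pt "0 0 0 0 0.02" --grip_force 30

```text
time_s: 3.82
tool_pos: [0.5158, -0.0832, 0.2528]
orientation: [0.0, 0.761, 0.648, 0.0]
ft_force: [0.0, 0.8, 4.9]
grip_width: 0.321
```

Opening 27–28 mm: button level. Down in small steps.

Request:
arm_command --pt "0 0 0.0005 0 0.02" --pt "0 0 0.001 0 0.02" --pt "0 0 0.0015 0 0.02" --pt "0 0 0.002 0 0.02" --pt "0 0 0.002 0 0.02"

```text
time_s: 4.23
tool_pos: [0.5158, -0.0832, 0.2513]
orientation: [0.001, 0.761, 0.648, 0.0]
ft_force: [-1.6, -0.3, 9.3]
grip_width: 0.318
```

Request:
arm_command --pt "0 0 0.0005 0 0.02" --pt "0 0 0.001 0 0.02" --pt "0 0 0.0015 0 0.02" --pt "0 0 0.002 0 0.02" --pt "0 0 0.002 0 0.02"

```text
time_s: 4.65
tool_pos: [0.5158, -0.0832, 0.2496]
orientation: [0.001, 0.761, 0.648, 0.0]
ft_force: [-2.5, 1.4, 13.0]
grip_width: 0.319
```

Request:
arm_command --pt "0 0 0 0 0.02" --pt "0 0 0.0005 0 0.02" --pt "0 0 0.001 0 0.02" --pt "0 0 0.0015 0 0.02" --pt "0 0 0.002 0 0.02" --pt "0 0 0.002 0 0.02" --grip_force 45

```text
time_s: 5.15
tool_pos: [0.5158, -0.0832, 0.2471]
orientation: [0.0, 0.761, 0.648, 0.0]
ft_force: [-1.2, 0.7, 8.4]
grip_width: 0.317
```

Run:
```python
from h import *
S=snapshot("side");im=S["image"];r=cv2.imread("pics/side0.png")
print(get_obs()["ft_force"])
# shift of phone (template match) vs start
t=r[128:172,150:225].astype('uint8');R_=cv2.matchTemplate(im[118:190,140:235],t,5);_,v,_,l=cv2.minMaxLoc(R_)
y=l[1];c=R_[y-1:y+2,l[0]];sub=(c[0]-c[2])/(2*(c[0]-2*c[1]+c[2]));print(v,l[0]-10,y-10+sub)
p=proj(S,pose(S),[[.548,.111,.195],[.548,.111,.185]]);print("10mm =",p[1]-p[0])
```

```text
[-1.05754631  0.86693362  8.12551382]
0.7558656334877014 0 2.6253142
10mm = [0.43808949 4.47669046]
```

The phone has dropped about 5.8 mm, matching the tool's 5.7 mm, so there is no slip. A little further, past 6 mm.

Request:
arm_command --pt "0 0 0.0005 0 0.02" --pt "0 0 0.001 0 0.02" --pt "0 0 0.0015 0 0.02" --pt "0 0 0.002 0 0.02" --pt "0 0 0.0025 0 0.02" --pt "0 0 0.003 0 0.02" --pt "0 0 0.0035 0 0.02" --pt "0 0 0.004 0 0.02" --pt "0 0 0.004 0 0.02"

```text
time_s: 5.95
tool_pos: [0.5158, -0.0832, 0.2432]
orientation: [0.0, 0.761, 0.648, 0.0]
ft_force: [-1.8, 0.7, 8.6]
grip_width: 0.32
```

Now 9.6 mm down, sliding friction 8.5 N. Releasing, rising, shutting the fingers above the cap.

Request:
arm_command --pt "0 0 0 0 0.06" --pt "0 0 0 0 0.06" --pt "0 0 0 0 0.06" --pt "0 0 0 0 0.06" --pt "0 0 -0.03 0 0.06" --pt "0 0 -0.06 0 0.06" --pt "0 0 -0.095 0 0.06" --pt "0 0 -0.095 0 0.03" --pt "0 0 -0.095 0 0" --pt "0 0 -0.095 0 0" --pt "0 0 -0.095 0 0" --pt "0 0 -0.095 0 0" --grip_force 20

```text
time_s: 6.95
tool_pos: [0.5154, -0.0831, 0.3361]
orientation: [-0.001, 0.761, 0.648, -0.001]
ft_force: [-0.0, -0.1, 0.6]
grip_width: 0.006
```

Run:
```python
from h import *
S=snapshot("side");im=S["image"];r=cv2.imread("pics/side0.png");print(get_obs()["ft_force"],get_obs()["grip_width"],get_obs()["tool_pos"])
t=r[128:172,150:225];R_=cv2.matchTemplate(im[118:190,140:235],t,5);_,v,_,l=cv2.minMaxLoc(R_)
y=l[1];c=R_[y-1:y+2,l[0]];print(v,l[0]-10,y-10+(c[0]-c[2])/(2*(c[0]-2*c[1]+c[2])))
cv2.imwrite("pics/s3.png",cv2.resize(im[80:240,150:310],None,fx=3.7,fy=3.7,interpolation=3))
```

```text
[ 0.43916464 -0.09607985 -0.00767102] 0.0022490407059722823 [ 0.51546584 -0.08308472  0.3362787 ]
0.8717444539070129 0 4.3120174
```

View pics/s3.png

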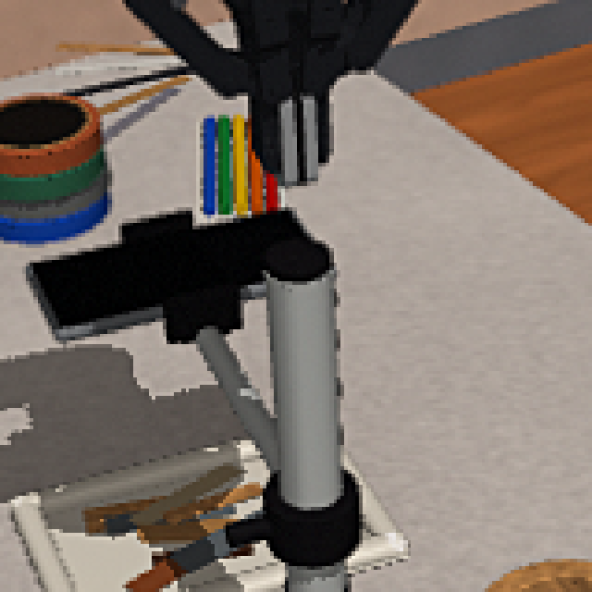

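Phone down 4.3 px (9.6 mm), button in; shut fingers hang right over the cap. Touching down on it.

Request:
arm_command --pt "0 0 0.015 0 0" --pt "0 0 0.028 0 0" --pt "0 0 0.032 0 0" --pt "0 0 0.033 0 0" --pt "0 0 0.034 0 0" --pt "0 0 0.035 0 0" --pt "0 0 0.036 0 0" --pt "0 0 0.037 0 0" --pt "0 0 0.037 0 0"

```text
time_s: 7.75
tool_pos: [0.5157, -0.0831, 0.3006]
orientation: [0.0, 0.761, 0.648, 0.0]
ft_force: [0.1, 0.2, 0.2]
grip_width: -0.004
```

Request:
arm_command --pt "0 0 0.0007 0 0" --pt "0 0 0.0014 0 0" --pt "0 0 0.0021 0 0" --pt "0 0 0.0028 0 0" --pt "0 0 0.0035 0 0" --pt "0 0 0.0042 0 0" --pt "0 0 0.005 0 0" --pt "0 0 0.005 0 0"

```text
time_s: 8.42
tool_pos: [0.5158, -0.0832, 0.2965]
orientation: [0.001, 0.761, 0.648, 0.001]
ft_force: [-1.9, 0.5, 8.6]
grip_width: 0.002
```

Request:
arm_command --pt "0 0 0.0006 0 0" --pt "0 0 0.0012 0 0" --pt "0 0 0.0018 0 0" --pt "0 0 0.0024 0 0" --pt "0 0 0.003 0 0" --pt "0 0 0.0035 0 0" --pt "0 0 0.004 0 0" --pt "0 0 0.004 0 0"

```text
time_s: 9.08
tool_pos: [0.5158, -0.0831, 0.2918]
orientation: [0.0, 0.761, 0.648, 0.0]
ft_force: [-0.1, 0.2, 0.1]
grip_width: 0.001
```

Force dropped to zero; looking at phone shift and button.

```bash
cat > sh.py <<'E'
from h import *
def shift(S):
    im=S["image"];r=cv2.imread("pics/side0.png")
    t=r[128:172,150:225];R_=cv2.matchTemplate(im[118:195,140:235],t,5);_,v,_,l=cv2.minMaxLoc(R_)
    y=l[1];c=R_[y-1:y+2,l[0]];p=y-10+(c[0]-c[2])/(2*(c[0]-2*c[1]+c[2]));return v,p,p/.448
E
python3 - <<'E'
from sh import *
S=snapshot("side");w=snapshot("wrist");o=get_obs();print(o["ft_force"],o["tool_pos"],shift(S))
print(proj(w,pose(w,o),[[.5325,-.0845,.266]]))
a=cv2.resize(S["image"][130:220,190:290],(400,360),interpolation=3);b=cv2.resize(w["image"][170:300,220:365],(400,360),interpolation=3)
cv2.imwrite("pics/s4.png",np.hstack([a,b]))
E
```

```text
[-0.53887788 -0.54837129  1.75993376] [ 0.51572397 -0.08316204  0.29156394] (0.8275979161262512, np.float32(8.251117), np.float32(18.417671))
[[320.39843953 247.07054372]]
```

View pics/s4.png

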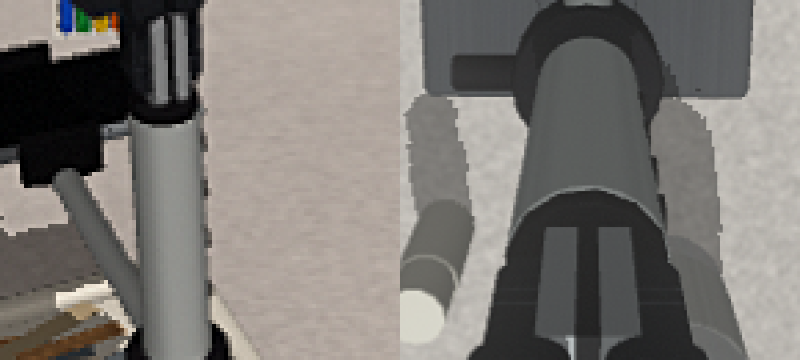

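Both views: the tube is 18.4 mm down and the button isn't out yet; that was just stick-slip. Continuing in fine steps.

Request:
arm_command --pt "0 0 0.0003 0 0" --pt "0 0 0.0006 0 0" --pt "0 0 0.001 0 0" --pt "0 0 0.001 0 0" --pt "0 0 0.001 0 0"

```text
time_s: 9.6
tool_pos: [0.5156, -0.0831, 0.2901]
orientation: [-0.0, 0.761, 0.648, -0.0]
ft_force: [1.3, 0.1, 0.8]
grip_width: -0.003
```

Request:
arm_command --pt "0 0 0.0002 0 0" --pt "0 0 0.0004 0 0" --pt "0 0 0.0005 0 0" --pt "0 0 0.0005 0 0"

```text
time_s: 9.93
tool_pos: [0.5157, -0.0831, 0.2899]
orientation: [0.0, 0.761, 0.648, 0.0]
ft_force: [-0.1, -0.6, 3.0]
grip_width: -0.0
```

Run:
```python
from sh import *
S=snapshot("side");o=get_obs();print(o["ft_force"],o["tool_pos"],shift(S))
```

```text
[ 0.16740741 -0.050221    3.83189733] [ 0.51566371 -0.08313364  0.2898895 ] (0.8227120637893677, np.float32(9.092147), np.float32(20.29497))
```

Request:
arm_command --pt "0 0 0.0002 0 0" --pt "0 0 0.0004 0 0" --pt "0 0 0.0005 0 0" --pt "0 0 0.0005 0 0"

```text
time_s: 10.32
tool_pos: [0.5157, -0.0831, 0.2896]
orientation: [0.0, 0.761, 0.648, 0.0]
ft_force: [-0.5, -0.6, 6.5]
grip_width: 0.0
```

Request:
arm_command --pt "0 0 0.0002 0 0" --pt "0 0 0.0003 0 0" --pt "0 0 0.0004 0 0" --pt "0 0 0.0004 0 0"

```text
time_s: 10.65
tool_pos: [0.5157, -0.0831, 0.2893]
orientation: [0.0, 0.761, 0.648, 0.0]
ft_force: [-0.4, -0.9, 7.5]
grip_width: -0.003
```

Request:
arm_command --pt "0 0 0.0002 0 0" --pt "0 0 0.0003 0 0" --pt "0 0 0.0004 0 0" --pt "0 0 0.0004 0 0"

```text
time_s: 10.98
tool_pos: [0.5157, -0.0831, 0.289]
orientation: [0.0, 0.761, 0.648, 0.0]
ft_force: [-0.6, -0.3, 7.4]
grip_width: -0.003
```

Request:
arm_command --pt "0 0 0.0002 0 0" --pt "0 0 0.0003 0 0" --pt "0 0 0.0005 0 0" --pt "0 0 0.0005 0 0"

```text
time_s: 11.32
tool_pos: [0.5157, -0.0831, 0.2885]
orientation: [0.0, 0.761, 0.648, 0.0]
ft_force: [-0.3, 0.9, 6.3]
grip_width: 0.0
```

Request:
arm_command --pt "0 0 0.0002 0 0" --pt "0 0 0.0003 0 0" --pt "0 0 0.0005 0 0" --pt "0 0 0.0005 0 0"

```text
time_s: 11.65
tool_pos: [0.5157, -0.0831, 0.288]
orientation: [0.0, 0.761, 0.648, 0.0]
ft_force: [-2.0, 0.6, 7.6]
grip_width: 0.003
```

Request:
arm_command --pt "0 0 0.0002 0 0" --pt "0 0 0.0003 0 0" --pt "0 0 0.0005 0 0" --pt "0 0 0.0005 0 0"

```text
time_s: 11.98
tool_pos: [0.5157, -0.0831, 0.2878]
orientation: [0.0, 0.761, 0.648, 0.0]
ft_force: [-1.8, -0.3, 9.1]
grip_width: -0.005
```

Request:
arm_command --pt "0 0 0.0001 0 0" --pt "0 0 0.0002 0 0" --pt "0 0 0.0003 0 0" --pt "0 0 0.0003 0 0"

```text
time_s: 12.32
tool_pos: [0.5157, -0.0832, 0.2876]
orientation: [0.001, 0.761, 0.648, 0.0]
ft_force: [-3.0, 0.3, 11.3]
grip_width: -0.001
```

Force rising; compare the button's fixed place in the side picture with the start picture, numerically.

Run:
```python
from sh import *
S=snapshot("side");o=get_obs();print(o["ft_force"],o["tool_pos"],shift(S))
r=cv2.imread("pics/side0.png")
cv2.imwrite("pics/s5.png",S["image"])
for y in range(160,173):print(y,r[y,236:248].mean(1).astype(int).tolist(),S["image"][y,236:248].mean(1).astype(int).tolist())
```

```text
[-1.94254311  1.16851551 10.42196718] [ 0.51572497 -0.08313035  0.28762221] (0.8094648122787476, np.float32(10.054133), np.float32(22.44226))
160 [127, 122, 111, 94, 112, 163, 155, 154, 157, 158, 155, 154] [5, 0, 20, 81, 113, 147, 171, 168, 171, 172, 170, 166]
161 [127, 122, 112, 94, 113, 165, 159, 156, 156, 155, 154, 153] [0, 21, 98, 142, 125, 179, 174, 170, 168, 168, 167, 167]
162 [127, 122, 112, 90, 76, 130, 161, 156, 155, 153, 150, 152] [77, 97, 155, 105, 81, 140, 173, 167, 166, 164, 161, 164]
163 [127, 122, 113, 92, 92, 141, 117, 157, 153, 152, 153, 152] [162, 135, 127, 104, 109, 149, 125, 170, 165, 164, 166, 166]
164 [126, 123, 114, 93, 65, 105, 116, 164, 156, 154, 155, 155] [144, 134, 122, 107, 117, 148, 121, 174, 169, 167, 168, 166]
165 [128, 125, 115, 92, 49, 79, 132, 139, 155, 154, 155, 156] [139, 134, 123, 107, 121, 158, 138, 149, 168, 166, 167, 168]
166 [128, 123, 118, 102, 76, 75, 140, 136, 154, 150, 153, 151] [139, 135, 124, 109, 95, 115, 147, 145, 165, 163, 163, 162]
167 [128, 125, 114, 102, 71, 38, 111, 128, 156, 151, 148, 150] [138, 135, 125, 109, 76, 45, 121, 138, 169, 163, 162, 164]
168 [128, 123, 115, 102, 65, 22, 116, 159, 158, 158, 158, 160] [140, 135, 126, 113, 75, 30, 129, 172, 170, 169, 171, 173]
169 [129, 123, 115, 101, 108, 163, 157, 157, 157, 158, 158, 155] [139, 134, 126, 113, 74, 66, 174, 170, 170, 171, 170, 167]
170 [129, 124, 116, 100, 110, 167, 156, 153, 153, 156, 155, 154] [139, 135, 127, 110, 120, 178, 172, 167, 167, 168, 168, 167]
171 [128, 126, 117, 100, 95, 138, 157, 153, 154, 154, 156, 157] [139, 135, 125, 110, 106, 151, 171, 167, 166, 166, 168, 170]
172 [129, 125, 116, 101, 94, 135, 156, 156, 157, 156, 156, 156] [139, 136, 126, 109, 103, 148, 169, 168, 168, 168, 167, 169]
```

The button's silhouette is back exactly as at the start (rows 163–168, out to column 243): it has clicked out, tube 22.4 mm down. Backing off straight up.

Request:
arm_command --pt "0 0 -0.002 0 0" --pt "0 0 -0.01 0 0" --pt "0 0 -0.04 0 0" --pt "0 0 -0.08 0 0" --pt "0 0 -0.11 0 0" --pt "0 0 -0.11 0 0" --pt "0 0 -0.11 0 0" --pt "0 0 -0.11 0 0"

```text
time_s: 13.03
tool_pos: [0.5155, -0.0831, 0.396]
orientation: [-0.001, 0.761, 0.648, -0.0]
ft_force: [-0.1, 0.6, -1.3]
grip_width: 0.0
```

Run:
```python
from sh import *
S=snapshot("side");w=snapshot("wrist");o=get_obs();print(o["ft_force"],o["tool_pos"],shift(S))
r=cv2.imread("pics/side0.png");a=S["image"]
d=cv2.absdiff(r,a).mean(2);print("bottle/glue/tape diff",d[255:355,265:335].mean(),d[300:355,210:236].mean(),d[230:278,275:335].mean())
f=lambda x:cv2.resize(x,(400,400),interpolation=3)
cv2.imwrite("pics/s6.png",np.hstack([f(a[130:230,190:290]),f(w["image"][170:270,240:340])]))
```

```text
[-0.05510551 -0.23257948  0.03039863] [ 0.51543839 -0.08308626  0.39547328] (0.7575291991233826, np.float32(10.146806), np.float32(22.649118))
bottle/glue/tape diff 2.7497142857142856 2.6463869463869467 2.6358796296296294
```

View pics/s6.png

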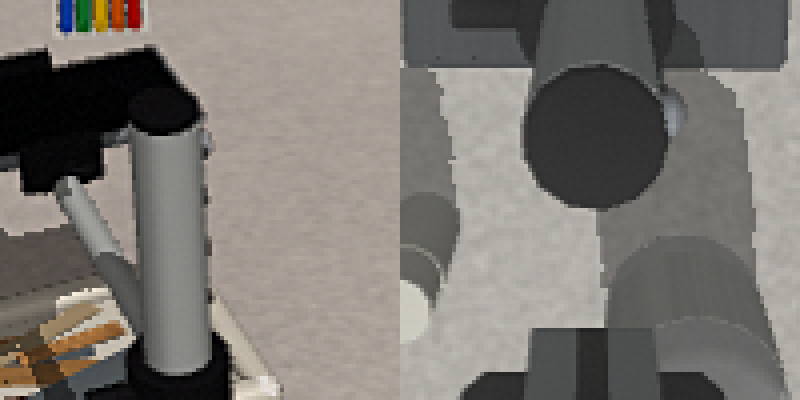

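Both views show the button fully out near the tube's top (left view (207,142), right view (676,112)), the tube lowered, and the tool clear. Handing in.

```bash
python3 -c "
from cell import *
print(finish_job())"
```

```text
the job is handed in; nothing more can be done
None
```

The stand is one hole lower, and the button is fully out in the next hole.

- **Squeeze:** I gripped the tube across the button until it was level. Then I slid the tube down 9.6 mm, with the push reading at most 13 N.
- **Slide:** I let go and pressed on the cap with shut fingers in small steps. The tube slid at about 7–9 N. I stopped when the force rose to 11.3 N and the tube had stopped giving. The button was then out.
- **Last checks:** The side picture put the drop at 22.4–22.6 mm, and the tool height gave 22.4 mm; both lie within the 20–29 mm expected. The button's outline matched the one at the start, and it shows in both the side and wrist views.
- **Surroundings:** The bottle, tape and glue stick show no change in the side picture. The gripper is clear of everything, with no force on the wrist.
- **Time:** The job took 13 s.

One reading disagreed. At about 18 mm down the force briefly fell to zero. I took this for the tube sticking and slipping, because the pictures showed the button still in, so I carried on. No check failed.

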